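Post a boxed fitting through the sprung flap of the returns box

ROBOT

A 6-joint arm with a two-finger parallel gripper is mounted at the origin on the work surface. World frame = base frame: x ahead of the robot, y to its left, z up, the work surface at z = 0. Lengths are in m, angles in degrees, forces in N, time in s.
With the tool pointing down it reaches from about 0.4 to 0.825 m from the base axis. Payload 7 kg.
Tool frame: the origin (TCP) lies on the centre line of the jaws, within the pads' length; the fingertips stand 11 mm ahead of it and the grasp point (between the pads) lies 8 mm behind it; z points along the fingers, y is the direction in which the jaws open and shut (so a half turn about z gives the same grasp; the last joint's range is limited). The gripper opens to 88 mm and grips with 3 to 60 N. Pads are 19 mm wide; open, the fingers measure 130 mm over their backs; the gripper's body (78 mm by 193 mm) begins 47 mm behind the grasp point.
Start: joints at [92.252, 20.546, 0.682, 0, -70.136, -16.507], TCP at [0.166, 0.654, 0.238] pointing down, gripper open.
Joint ranges: [-176.03, 176.03], [-82.01, 121.73], [-58.28, 71.71], [-173.87, 95.51], [-174.79, -0.11], [-173.66, 173.66]. Speed limits (degrees/s): [136.94, 136.94, 172.46, 180, 180, 180].

INTERFACE

Orientations are given as [roll, pitch, yaw] about the fixed x, y, z axes, in that order (R = Rz(yaw) Ry(pitch) Rx(roll)).
In Python, from plant import ctrl, cams, order gives the robot as it stands.
- The arm moves only by the tool jog_arm, never from a script. Its argument "motion" is a list of rows, each an object with "offset": the shift along the tool's x, y, z in mm, a list of three; "roll": the turn about the tool's z in rad; "hand": the finger opening in mm, from 0 to 87.6. A call has 1 to 20 rows; each row is the pose to reach, as a shift and turn from the pose commanded when the call began, along the tool's axes at that moment; what a row does not reach only later rows make up. A row lasts 1/12 s, in which the tool goes at most 41.7 mm and 7.16 degrees, less where a joint would pass 70% of its speed; a pose out of reach is approached as far as the arm can. A call with a gripper value outside its range is refused whole. The fingers move at their own pace and stop on an object; the grip force is fixed at half the most. Time passes only in rows, so rows that repeat a pose let the fingers close. It gives the time, the measured TCP pose, the force and the opening at its end, in the units of the state.
- ctrl.get_obs(): the state, without advancing time (a new reading comes with each control period).
- cams.snapshot(name): name is "scene" or "top"; returns a dict with "img" (400x640x3 uint8, red, green, blue), "K" (3x3 intrinsics, pixels), "D" ([k1, k2, p1, p2, k3] as OpenCV has them; the pictures are not rectified), "cam_to_world" (4x4, takes a point from camera to world coordinates). Camera axes: x right, y down, z forward; pixel columns grow to the right and rows downward; lengths in m; the calibration is good to about 2 mm. A picture is of the moment at which its call begins. There is no depth.
- order.close_job(): hands the job in, once; it reports no verdict.
The state is a dict: "clock": time; "joint_pos": joint angles; "qvel": joint speeds; "tau": joint torques, N m; "tool_pos": TCP position; "orientation": TCP orientation; "force": force on the tool from outside, world axes, zero at the start; "moment": the same for the moment, N m; "opening": finger opening in m.
Only numpy, scipy, OpenCV 4.12 (cv2) and the standard library are available. Lean on these libraries where they do the work, as an engineer would, in place of code of your own. Each camera call takes 0.05 s, during which the arm holds its last target. There are 200 camera calls.

TASK

Return the small cardboard carton to stock: with one finger push open the self-closing flap it stands in front of and hold it open, and with the other finger push the carton across the deck through the opening so that it drops into the bin behind, without using the carton to shove the flap. The carton is only pushed, never picked up; afterwards draw the fingers back so that the flap closes again. Leave the brass coupling, the other flap, the can and the wrench alone.

Things in the scene. Friction and masses are not known exactly. Their poses are not given: they have to be found in the camera images.
- returns_box: fixed grey returns box on the table. Origin: below the middle of the gate line, on the table top; x points from the front deck into the bin behind, y left, z up. The flat wooden deck (x -150 to 0 mm, y -150 to 150) is 100 mm above the table and ends in a sharp drop at x = 0. Two mirror-image upright flaps stand along x = 0. Nothing spans above them: fingers reach down from above.
- post_top (a point): top of the round steel hinge post, 10 mm thick, shared by both flaps: at x = 0, y = 0 of the box, 146 mm above the table. End posts, 14 x 10 mm, stand at y = +-145 mm, 144 mm high; each opening is 135 mm wide.
- bin_floor (a point): centre of the bin's floor, 12 mm above the table. The bin spans x 0 to 180 mm, y -140 to 140 of the box inside; side and back walls 140 mm high, a 95 mm high divider along y = 0. Open on top but for a clear cover at x 135 to 190 mm, 140 to 144 mm high.
- flap_left (a joint): angle of the left flap (at +y of the box): 0 closed, along y; 1.45 fully open, swung about the hinge post into the bin (+x), the only way it opens. Aluminium plate 3 mm thick, y 8 to 128 mm when closed, from 104 to 140 mm above the table. A spring always closes it, about 0.24 Nm shut to 0.33 Nm open, lightly damped.
- flap_right (a joint): the same for the right flap, the mirror image (y -8 to -128 mm of the box when closed, same hinge post): 0 closed, up to 1.45 open into the bin.
- flap_left_edge (a point): mid-height of the free outer edge of the left flap, 128 mm from the hinge axis, 122 mm above the table
- flap_right_edge (a point): mid-height of the free outer edge of the right flap, 128 mm from the hinge axis, 122 mm above the table
- carton: small closed cardboard carton with tape and a blank white label, 40 mm along its x, 50 mm along its y, 35 mm high, about 140 g, loose on the deck before one of the flaps: its centre 55 to 85 mm before the gate line and 72 to 98 mm to the side of the hinge post, its x roughly along the box's x. Origin: centre of its underside.
- coupling: bystander: round brass pipe coupling standing upright on the deck in front of the other flap, 34 mm diameter, 38 mm high. Origin: centre of its underside.
- can: bystander: metal can on the table to the left of the box, 64 mm diameter, 110 mm high. Origin: centre of its underside.
- wrench: bystander: 200 mm wrench lying on the table to the right of the box. Origin: centre of its underside.

How it is judged:
By the outcome, as a careful person would: the job done as asked, in the order asked, and still so for the second after the job is handed in, with the robot touching nothing.
It also fails if it takes over 38 s, if anything falls off the work surface, if the arm or the gripper's body presses on something with over 40 N, if the wrist force passes 120 N, or if a joint passes its speed limit or range.

## Working session

There is one attempt and no reset: what is moved stays moved. The work goes in short steps, Python scripts to look and compute and a tool call to move; the robot and the scene stay as the last step left them, time stands still between calls to the robot, and variables do not carry over. Pictures are saved under pics/ and viewed, about 8 in all and at most 12, crops included, and the job is handed in when it is done.

Besides the shell and the picture viewer there is one more tool, called after "Emit:" in YAML: its name, and indented under it one key for each argument. jog_arm: Moves the arm, as the interface text tells. Its arguments: {"type":"object","properties":{"motion":{"type":"array"}},"required":["motion"]}

```bash
mkdir -p pics; cat > h.py <<'E'
import numpy as np, cv2
from plant import ctrl, cams, order
def snap(n,f):
    s=cams.snapshot(n); cv2.imwrite('pics/'+f,s['img'][:,:,::-1]); np.savez('pics/'+f[:-4]+'.npz',**{k:np.array(v) for k,v in s.items()}); return s
def ray(s,px,z):
    p=cv2.undistortPoints(np.array(px,float).reshape(-1,1,2),np.array(s['K']),np.array(s['D'])).reshape(-1,2)
    T=np.array(s['cam_to_world']); d=np.c_[p,np.ones(len(p))]@T[:3,:3].T; o=T[:3,3]
    return o+d*((z-o[2])/d[:,2])[:,None]
def proj(s,P):
    T=np.linalg.inv(np.array(s['cam_to_world'])); 
    return cv2.projectPoints(np.array(P,float).reshape(-1,1,3),cv2.Rodrigues(T[:3,:3])[0],T[:3,3],np.array(s['K']),np.array(s['D']))[0].reshape(-1,2)
E
python3 - <<'E'
from h import *
for n in('top','scene'):
    s=snap(n,n+'0.png'); print(n,np.round(s['cam_to_world'],3).tolist(),s['K'][0])
print(ctrl.get_obs())
E
```

```text
top [[0.009, -0.992, 0.123, 0.417], [-1.0, -0.012, -0.018, -0.005], [0.02, -0.122, -0.992, 1.116], [0.0, 0.0, 0.0, 1.0]] [419.5115483    0.         323.98251982]
scene [[0.685, 0.513, -0.517, 1.055], [0.728, -0.49, 0.479, -0.509], [-0.008, -0.705, -0.709, 0.821], [0.0, 0.0, 0.0, 1.0]] [388.54783651   0.         312.9593937 ]
{'clock': 0.1, 'joint_pos': array([ 9.22525605e+01,  2.05870549e+01,  6.40801208e-01, -1.94818053e-02,
       -7.01365869e+01, -1.65079654e+01]), 'qvel': array([-0.02393739, -0.00620641,  0.10138406,  0.03207912, -0.02512138,
       -0.0086608 ]), 'tau': array([-7.21277502e-04, -5.84165990e+01,  2.93749666e+01,  7.01529086e+00,
        1.01808840e-02, -4.46981801e-05]), 'tool_pos': array([0.16611324, 0.65381203, 0.23672751]), 'orientation': array([ 1.79915369e+02, -5.98104949e-03, -1.42620332e+01]), 'force': array([-0.27860185, -0.19923566,  0.25408715]), 'moment': array([-0.00470809,  0.00158033, -0.0271447 ]), 'opening': 0.08781713901187486}
```

View pics/top0.png

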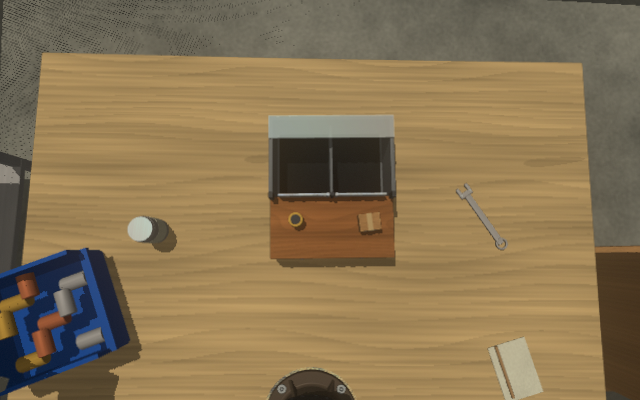

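View pics/scene0.png

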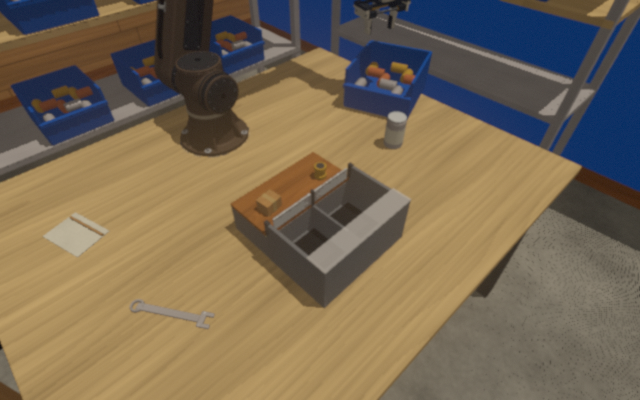

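The top view shows the box, with the gate line at about row 195 (columns 270-395) and the hinge post near (331,195). The carton is at (370,222), before the right flap, and the coupling at (295,219). The can is at (147,230) and the wrench at (482,217). The scene view agrees, with the carton at (268,203).

```bash
python3 - <<'E'
from h import *
a=np.load('pics/top0.npz');b=np.load('pics/scene0.npz')
A=cv2.resize(a['img'][105:270,260:405],None,fx=3.5,fy=3.5,interpolation=3)
B=cv2.resize(b['img'][150:300,225:415],None,fx=3,fy=3,interpolation=3)[:, :]
h=max(A.shape[0],B.shape[0]);B=cv2.resize(b['img'][150:250,225:320],None,fx=3,fy=3,interpolation=3)
C=np.zeros((h,A.shape[1]+B.shape[1],3),np.uint8);C[:A.shape[0],:A.shape[1]]=A;C[:B.shape[0],A.shape[1]:]=B
cv2.imwrite('pics/z.png',C[:,:,::-1]);print(C.shape)
E
```

```text
(578, 793, 3)
```

View pics/z.png

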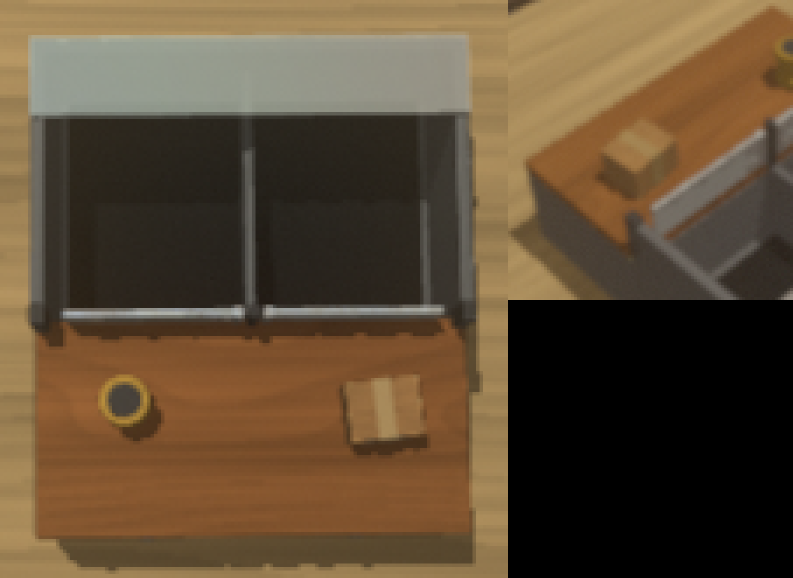

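The zoom shows the carton's top corners at crop pixels about (344,381), (418,376), (425,436) and (349,442). The deck's front corners are at (37,537) and (470,532), the post at (252,312), and the end posts at (38,314) and (464,312).

```bash
cat >> h.py <<'E'
def boxframe(s,dl,dr,pt):
    a,b=ray(s,[dl,dr],.1)[:,:2]; p=ray(s,[pt],.146)[0,:2]
    v=(a-b)/np.linalg.norm(a-b); return p,v
E
python3 - <<'E'
from h import *
s=np.load('pics/top0.npz')
u=lambda l:[(260+x/3.5-.36,105+y/3.5-.36) for x,y in l]
d=ray(s,u([(37,537),(470,532)]),.1); p=ray(s,u([(252,312)]),.146)[0]; e=ray(s,u([(38,314),(464,312)]),.144)
c=ray(s,u([(344,381),(418,376),(425,436),(349,442)]),.135); k=ray(s,u([(124,401)]),.138)[0]
print('deck',d[:,:2],np.linalg.norm(d[0]-d[1]));print('post',p,'ends',e[:,:2],e.mean(0),np.linalg.norm(e[0]-e[1]))
for v in(d[0]-d[1],e[0]-e[1]): print('yaw',np.degrees(np.arctan2(-v[0],v[1])))
print('front mid',d.mean(0)); print('carton',c[:,:2],c.mean(0))
print('sides',np.linalg.norm(np.diff(c,axis=0),axis=1)); t=c[0]-c[1];w=c[3]-c[2];
print('cyaw',[np.degrees(np.arctan2(-q[0],q[1])) for q in (t,w)],np.degrees(np.arctan2((c[1]-c[2])[1],(c[1]-c[2])[0])),'coupl',k)
s2=np.load('pics/scene0.npz')
# scene checks: post top
print(proj(s2,[p[:3]]),(225+(770-508)/3,150+122/3))
E
```

```text
deck [[ 0.39566351  0.10363197]
 [ 0.40172912 -0.19325157]] 0.29694549796299197
post [ 0.54635819 -0.04056754  0.146     ] ends [[ 0.54358095  0.10198716]
 [ 0.54831263 -0.18275109]] [ 0.54594679 -0.04038197  0.144     ] 0.2847775667546304
yaw 1.1704437252281996
yaw 0.952033371144667
front mid [ 0.39869631 -0.0448098   0.1       ]
carton [[ 0.50182597 -0.10310474]
 [ 0.50575068 -0.15292798]
 [ 0.46552932 -0.15733417]
 [ 0.46099293 -0.10641621]] [ 0.48352473 -0.12994577  0.135     ]
sides [0.04997758 0.04046199 0.05111964]
cyaw [np.float64(4.50404095237143), np.float64(5.09116551853601)] 6.2517453163525065 coupl [0.48658858 0.04404818 0.138     ]
[[312.09943419 189.25212377]] (312.3333333333333, 190.66666666666666)
```

Emit:
jog_arm:
  motion:
    - {"offset": [321, 232, 0], "roll": 0.1, "hand": 87.6}
    - {"offset": [321, 232, 0], "roll": 0.2, "hand": 87.6}
    - {"offset": [321, 232, 0], "roll": 0.3, "hand": 87.6}
    - {"offset": [321, 232, 0], "roll": 0.4, "hand": 87.6}
    - {"offset": [321, 232, 0], "roll": 0.5, "hand": 87.6}
    - {"offset": [321, 232, 0], "roll": 0.6, "hand": 87.6}
    - {"offset": [321, 232, 0], "roll": 0.7, "hand": 87.6}
    - {"offset": [321, 232, 0], "roll": 0.8, "hand": 87.6}
    - {"offset": [321, 232, 0], "roll": 0.9, "hand": 87.6}
    - {"offset": [321, 232, 0], "roll": 0.944, "hand": 87.6}
    - {"offset": [489, 664, 0], "roll": 0.944, "hand": 87.6}
    - {"offset": [489, 664, 0], "roll": 0.944, "hand": 87.6}
    - {"offset": [489, 664, 0], "roll": 0.944, "hand": 87.6}
    - {"offset": [489, 664, 0], "roll": 0.944, "hand": 87.6}
    - {"offset": [489, 664, 0], "roll": 0.944, "hand": 87.6}
    - {"offset": [489, 664, 0], "roll": 0.944, "hand": 87.6}
    - {"offset": [489, 664, 0], "roll": 0.944, "hand": 87.6}
    - {"offset": [489, 664, 0], "roll": 0.944, "hand": 87.6}
    - {"offset": [489, 664, 0], "roll": 0.944, "hand": 87.6}
    - {"offset": [489, 664, 0], "roll": 0.944, "hand": 87.6}

```text
clock: 1.77
tool_pos: [0.4705, -0.0653, 0.2377]
orientation: [-180.0, 0.0, -68.3]
force: [1.1, 1.1, 0.6]
opening: 0.0875
```

Emit:
jog_arm:
  motion:
    - {"offset": [0, 0, 0], "roll": 0, "hand": 87.6}
    - {"offset": [0, 0, 0], "roll": 0, "hand": 87.6}
    - {"offset": [0, 0, 0], "roll": 0, "hand": 87.6}

```text
clock: 2.02
tool_pos: [0.4707, -0.0636, 0.2373]
orientation: [180.0, 0.0, -68.4]
force: [-0.7, 0.4, -0.1]
opening: 0.0881
```

Emit:
jog_arm:
  motion:
    - {"offset": [30, 7, 0], "roll": 0, "hand": 87.6}
    - {"offset": [45, 10.7, 20], "roll": 0, "hand": 87.6}
    - {"offset": [45, 10.7, 45], "roll": 0, "hand": 87.6}
    - {"offset": [45, 10.7, 65], "roll": 0, "hand": 87.6}
    - {"offset": [45, 10.7, 72], "roll": 0, "hand": 87.6}
    - {"offset": [45, 10.7, 72], "roll": 0, "hand": 87.6}
    - {"offset": [45, 10.7, 72], "roll": 0, "hand": 87.6}

```text
clock: 2.6
tool_pos: [0.4781, -0.1081, 0.1661]
orientation: [180.0, -0.0, -68.2]
force: [0.1, 0.4, 0.6]
opening: 0.0876
```

```bash
python3 - <<'E'
from h import *
s=snap('scene','s1.png'); t=snap('top','t1.png'); o=ctrl.get_obs(); print(o['tool_pos'],o['orientation'])
A=cv2.resize(s['img'][140:260,220:360],None,fx=4,fy=4,interpolation=3)
B=cv2.resize(t['img'][170:270,325:405],None,fx=3,fy=3,interpolation=3)
C=np.zeros((480,800,3),np.uint8);C[:,:560]=A;C[:300,560:]=B;cv2.imwrite('pics/z1.png',C[:,:,::-1])
# predicted tips
import math
y=math.radians(o['orientation'][2]);v=np.array([-math.sin(y),math.cos(y)])  # toward flap side
p=o['tool_pos']
for k in(1,-1):
    q=np.r_[p[:2]+k*.0545*v,p[2]-.011]; print(q, (proj(s,[q])[0]-[220,140])*4)
E
```

```text
[ 0.47868951 -0.10830062  0.16695235] [-1.79885760e+02 -4.80148838e-02 -6.82477057e+01]
[ 0.52930883 -0.08810321  0.15595235] [292.00137572 208.87759928]
[ 0.4280702  -0.12849803  0.15595235] [137.56617892 158.15022435]
```

View pics/z1.png

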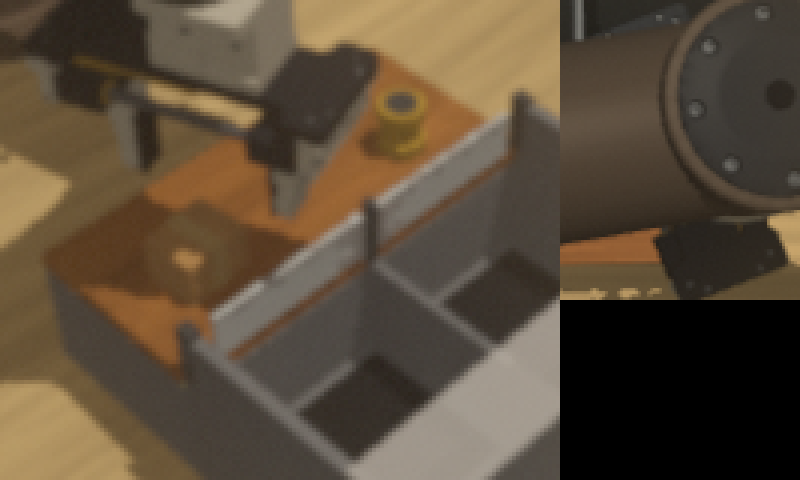

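The scene crop shows the fingertips at about (285,215) and (140,165), matching the predictions. The front finger is over the gap between the carton (shaded, near (195,250)) and the right flap. Next I descend, backed off 4 mm.

Emit:
jog_arm:
  motion:
    - {"offset": [-1.5, 3.7, 0], "roll": 0, "hand": 87.6}
    - {"offset": [-1.5, 3.7, 15], "roll": 0, "hand": 87.6}
    - {"offset": [-1.5, 3.7, 30], "roll": 0, "hand": 87.6}
    - {"offset": [-1.5, 3.7, 42], "roll": 0, "hand": 87.6}
    - {"offset": [-1.5, 3.7, 47], "roll": 0, "hand": 87.6}
    - {"offset": [-1.5, 3.7, 47], "roll": 0, "hand": 87.6}
    - {"offset": [-1.5, 3.7, 47], "roll": 0, "hand": 87.6}

```text
clock: 3.28
tool_pos: [0.4739, -0.109, 0.1193]
orientation: [-180.0, -0.0, -68.3]
force: [0.4, -0.1, 0.2]
opening: 0.0877
```

Emit:
jog_arm:
  motion:
    - {"offset": [2, -5, 0], "roll": 0, "hand": 87.6}
    - {"offset": [3.5, -9.4, 0], "roll": 0, "hand": 87.6}
    - {"offset": [5.2, -14, 0], "roll": 0, "hand": 87.6}
    - {"offset": [7, -18.7, 0], "roll": 0, "hand": 87.6}
    - {"offset": [8.7, -23.4, 0], "roll": 0, "hand": 87.6}
    - {"offset": [10.5, -28, 0], "roll": 0, "hand": 87.6}
    - {"offset": [12.2, -32.8, 0], "roll": 0, "hand": 87.6}
    - {"offset": [14, -37.5, 0], "roll": 0, "hand": 87.6}
    - {"offset": [15.7, -42, 0], "roll": 0, "hand": 87.6}
    - {"offset": [17.5, -46.9, 0], "roll": 0, "hand": 87.6}
    - {"offset": [19.2, -51.5, 0], "roll": 0, "hand": 87.6}
    - {"offset": [21, -56.2, 0], "roll": 0, "hand": 87.6}
    - {"offset": [21, -56.2, 0], "roll": 0, "hand": 87.6}

```text
clock: 4.37
tool_pos: [0.5315, -0.1085, 0.1174]
orientation: [179.7, 0.1, -68.4]
force: [-5.8, -2.6, 0.2]
opening: 0.0875
```

```bash
python3 - <<'E'
from h import *
s=snap('scene','s2.png'); o=ctrl.get_obs(); print(o['tool_pos'],o['orientation'],o['force'])
cv2.imwrite('pics/z2.png',cv2.resize(s['img'][140:260,220:360],None,fx=5,fy=5,interpolation=3)[:,:,::-1])
E
```

```text
[ 0.53141926 -0.1084623   0.11742663] [ 1.79674900e+02  8.49037728e-02 -6.83851871e+01] [-6.3936862  -3.47375908 -0.34490169]
```

View pics/z2.png

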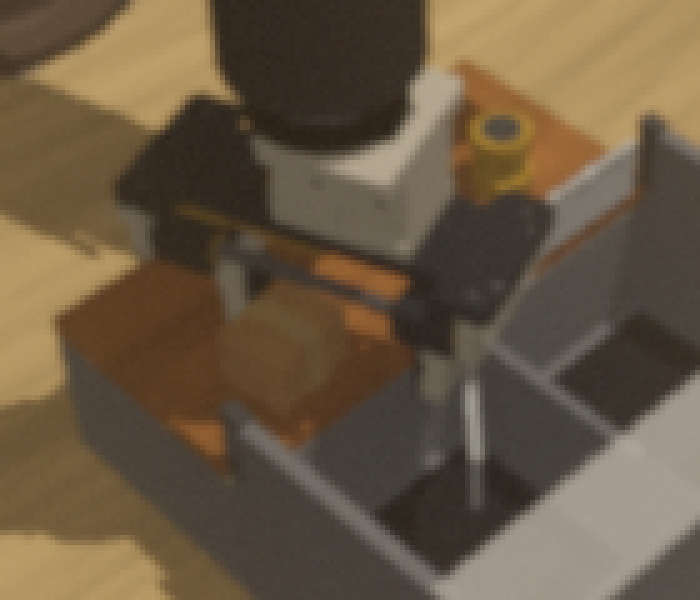

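The crop shows the right flap held about 50-55° open by the front finger near (440,430). The carton, at about (280,345), is against the rear finger and well clear of the flap. I carry on pushing.

Emit:
jog_arm:
  motion:
    - {"offset": [1.7, -4.7, -1], "roll": 0, "hand": 87.6}
    - {"offset": [3.5, -9.4, -1], "roll": 0, "hand": 87.6}
    - {"offset": [5.2, -14, -1], "roll": 0, "hand": 87.6}
    - {"offset": [7, -18.7, -1], "roll": 0, "hand": 87.6}
    - {"offset": [8.7, -23.4, -1], "roll": 0, "hand": 87.6}
    - {"offset": [10.5, -28, -1], "roll": 0, "hand": 87.6}
    - {"offset": [12.2, -32.8, -1], "roll": 0, "hand": 87.6}
    - {"offset": [14, -37.5, -1], "roll": 0, "hand": 87.6}
    - {"offset": [15.7, -42, -1], "roll": 0, "hand": 87.6}
    - {"offset": [17.5, -46.9, -1], "roll": 0, "hand": 87.6}
    - {"offset": [19.2, -51.5, -1], "roll": 0, "hand": 87.6}
    - {"offset": [19.2, -51.5, -1], "roll": 0, "hand": 87.6}
    - {"offset": [19.2, -51.5, -1], "roll": 0, "hand": 87.6}
    - {"offset": [19.2, -51.5, -1], "roll": 0, "hand": 87.6}

```text
clock: 5.58
tool_pos: [0.5889, -0.1068, 0.1195]
orientation: [-180.0, -0.0, -68.4]
force: [0.8, -2.6, -1.0]
opening: 0.0874
```

```bash
python3 - <<'E'
from h import *
s=snap('scene','s3.png'); o=ctrl.get_obs(); print(o['tool_pos'],o['orientation'],o['force'])
cv2.imwrite('pics/z3.png',cv2.resize(s['img'][140:260,220:360],None,fx=5,fy=5,interpolation=3)[:,:,::-1])
E
```

```text
[ 0.58889265 -0.10676291  0.11958944] [-1.79964452e+02 -2.00208658e-02 -6.83537260e+01] [-0.20124172 -3.73112124 -1.81070257]
```

View pics/z3.png

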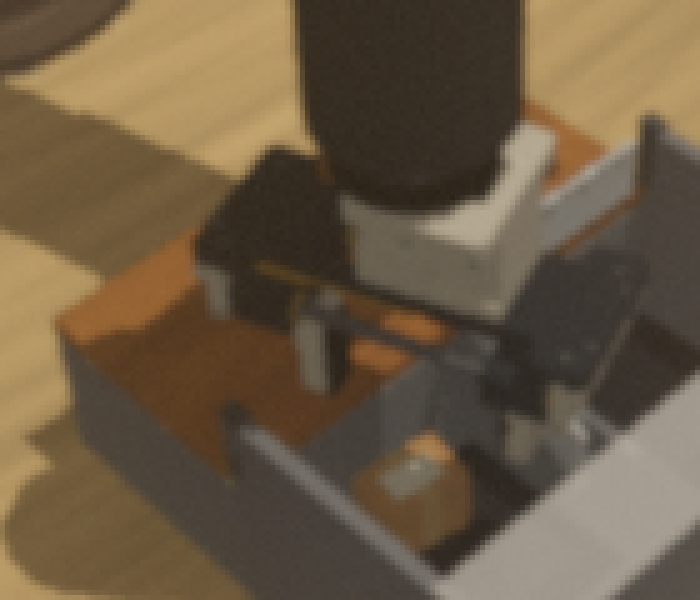

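The carton has dropped into the right-hand bin (label at about (410,495)), and the flap is still held by the front finger. Next I draw back slowly along the same path.

Emit:
jog_arm:
  motion:
    - {"offset": [-2.5, 6.6, 0], "roll": 0, "hand": 87.6}
    - {"offset": [-4.9, 13.1, 0], "roll": 0, "hand": 87.6}
    - {"offset": [-7.4, 19.7, 0], "roll": 0, "hand": 87.6}
    - {"offset": [-9.8, 26.2, 0], "roll": 0, "hand": 87.6}
    - {"offset": [-12.3, 32.8, 0], "roll": 0, "hand": 87.6}
    - {"offset": [-14.7, 39.4, 0], "roll": 0, "hand": 87.6}
    - {"offset": [-17.2, 46, 0], "roll": 0, "hand": 87.6}
    - {"offset": [-19.6, 52.5, 0], "roll": 0, "hand": 87.6}
    - {"offset": [-22, 59, 0], "roll": 0, "hand": 87.6}
    - {"offset": [-24.5, 65.6, 0], "roll": 0, "hand": 87.6}
    - {"offset": [-27, 72, 0], "roll": 0, "hand": 87.6}
    - {"offset": [-29.4, 78.7, 0], "roll": 0, "hand": 87.6}
    - {"offset": [-32, 85.3, 0], "roll": 0, "hand": 87.6}
    - {"offset": [-34.3, 91.8, 0], "roll": 0, "hand": 87.6}
    - {"offset": [-36.8, 98, 0], "roll": 0, "hand": 87.6}
    - {"offset": [-39, 104, 0], "roll": 0, "hand": 87.6}
    - {"offset": [-42, 112, 0], "roll": 0, "hand": 87.6}
    - {"offset": [-42, 112, 0], "roll": 0, "hand": 87.6}
    - {"offset": [-42, 112, 0], "roll": 0, "hand": 87.6}

```text
clock: 7.22
tool_pos: [0.469, -0.1087, 0.1198]
orientation: [-179.9, -0.0, -68.3]
force: [-0.3, -1.2, -0.2]
opening: 0.0877
```

Emit:
jog_arm:
  motion:
    - {"offset": [0, 0, -15], "roll": 0, "hand": 87.6}
    - {"offset": [0, 0, -40], "roll": 0, "hand": 87.6}
    - {"offset": [0, 0, -75], "roll": 0, "hand": 87.6}
    - {"offset": [0, 0, -110], "roll": 0, "hand": 87.6}
    - {"offset": [-40, 0, -120], "roll": 0, "hand": 87.6}
    - {"offset": [-80, 0, -120], "roll": 0, "hand": 87.6}
    - {"offset": [-120, 0, -120], "roll": 0, "hand": 87.6}
    - {"offset": [-160, 0, -120], "roll": 0, "hand": 87.6}
    - {"offset": [-200, 0, -120], "roll": 0, "hand": 87.6}
    - {"offset": [-240, 0, -120], "roll": 0, "hand": 87.6}
    - {"offset": [-280, 0, -120], "roll": 0, "hand": 87.6}
    - {"offset": [-280, 0, -120], "roll": 0, "hand": 87.6}
    - {"offset": [-280, 0, -120], "roll": 0, "hand": 87.6}
    - {"offset": [-280, 0, -120], "roll": 0, "hand": 87.6}

```text
clock: 8.38
tool_pos: [0.3657, 0.1518, 0.2396]
orientation: [-180.0, 0.0, -68.2]
force: [0.7, -0.7, -0.5]
opening: 0.0876
```

```bash
python3 - <<'E'
from h import *
s=snap('scene','s4.png'); t=snap('top','t4.png'); o=ctrl.get_obs(); print(o['clock'],o['tool_pos'],o['force'])
A=cv2.resize(s['img'][140:260,220:360],None,fx=3,fy=3,interpolation=3)
B=cv2.resize(t['img'][105:270,260:405],None,fx=2.5,fy=2.5,interpolation=3)
C=np.zeros((420,800,3),np.uint8);C[:360,:420]=A;C[:B.shape[0],420:420+B.shape[1]]=B;cv2.imwrite('pics/z4.png',C[:,:,::-1])
E
```

```text
8.4833 [0.3659942  0.1506281  0.23948456] [ 0.4273288   0.66558842 -0.39762956]
```

View pics/z4.png

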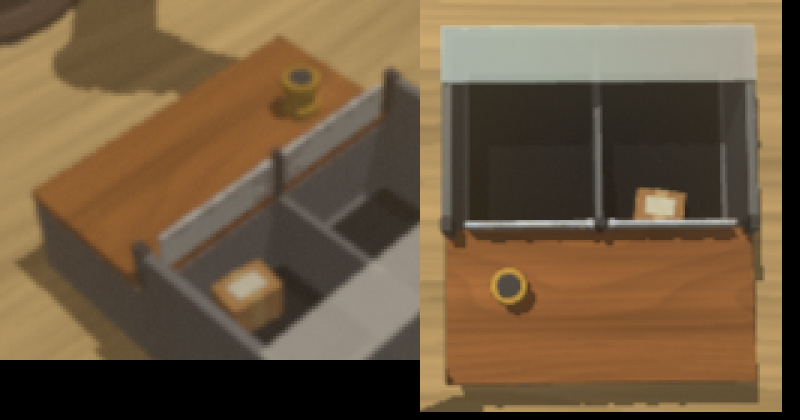

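The final crops show both flaps shut along the gate line, the carton in the right-hand bin (top crop, about (660,205)) and the coupling where it was. The arm is clear.

```bash
python3 - <<'E'
from h import *
a=np.load('pics/top0.npz')['img'].astype(int);b=np.load('pics/t4.npz')['img'].astype(int)
for n,(r0,r1,c0,c1) in dict(can=(205,255,120,180),wrench=(175,255,445,515),coupling=(205,235,280,315)).items(): print(n,abs(a-b)[r0:r1,c0:c1].mean())
order.close_job()
E
```

```text
can 15.583555555555556
wrench 16.371130952380952
coupling 11.114603174603175
the job is handed in; nothing more can be done
```

```bash
python3 - <<'E'
import numpy as np,cv2
g=lambda f:cv2.cvtColor(np.load(f)['img'],cv2.COLOR_RGB2GRAY).astype(np.float32)
a,b=g('pics/top0.npz'),g('pics/t4.npz')
for n,(r0,r1,c0,c1) in dict(can=(215,243,127,158),wrench=(183,250,455,507),coupling=(210,230,285,306)).items():
    t=a[r0:r1,c0:c1]; m=cv2.matchTemplate(b[r0-8:r1+8,c0-8:c1+8],t,cv2.TM_CCOEFF_NORMED); _,v,_,l=cv2.minMaxLoc(m); print(n,v,np.array(l)-8)
E
```

```text
can 0.9998549222946167 [0 0]
wrench 0.997003436088562 [0 0]
coupling 0.9994192719459534 [0 0]
```

The carton is in the bin behind the right flap, that flap has closed again, and the job is handed in at about 8.5 s on the robot's clock.

One finger pushed the right flap open and held it. The other finger slid the carton across the deck until it dropped, and the carton stayed clear of the flap in the two pictures taken during the push. I then drew both fingers back along the same path and lifted the arm clear.

- **Carton and flaps:** the last pictures show the carton resting in the right-hand bin and both flaps shut.
- **Forces:** the wrist force was about 7 N or less in every reading. I only read it at the end of each move and at the pictures, so a brief peak in between would not show.
- **Other objects:** a plain brightness comparison of the can, wrench and coupling areas, before against after, showed differences of 11–16 grey levels, which disagreed with "nothing moved". Template matching, run after hand-in, found zero shift for all three (match scores of at least 0.997). The brightness difference is therefore probably a lighting change, not movement.

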